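# Hang the tube holder on the sloped stand

## Robot

A 7-joint arm with a two-finger parallel gripper is mounted at the origin on the work surface. World frame = base frame: x ahead of the robot, y to its left, z up, the work surface at z = 0. Lengths are in m, angles in rad, forces in N, time in s.
With the tool pointing down it reaches from about 0.35 to 0.9 m from the base axis. Payload 7.2 kg.
Tool frame: the origin (TCP) lies between the finger pads; the fingertips stand 22 mm ahead of it and the grasp point (between the pads) lies 3 mm ahead of it; z points along the fingers, y is the line along which they close (so a half turn about z gives the same grasp; the last joint's range is limited). The gripper opens to 88 mm and grips with 3 to 60 N. Pads are 20 mm wide; open, the fingers measure 115 mm over their backs; the gripper's body (75 mm by 178 mm) begins 61 mm behind the grasp point.
Start: joints at [1.079, 0.411, -0.013, 1.596, 0.006, 1.134, -0.082], TCP at [0.257, -0.57, 0.245] pointing down, gripper open.
Joint ranges: [-2.95, 2.95], [-0.29, 1.99], [-1.47, 1.44], [0.14, 2.54], [-1.03, 4.17], [0.13, 1.85], [-2.86, 2.86]. Speed limits (rad/s): [2.39, 2.39, 3.01, 3.01, 3.14, 3.14, 3.14].

## Interface

Orientations are given as a unit quaternion [x, y, z, w].
In Python, from rig import get_state, optics, sign_off, models gives the robot as it stands. The module is installed in compiled form; this text tells all that it offers.
- The arm moves only by the tool step_arm, never from a script. Its argument "motion" is a list of rows, each a list of 2 entries, a list of its own where there are three numbers: the shift along the world's x, y, z in m, then the turn about the world's z in degrees. A call has exactly 5 rows; each row is the pose to reach, as a shift and turn from the pose commanded when the call began; what a row does not reach only later rows make up. A row lasts 1/12 s, in which the tool goes at most 41.7 mm and 7.16 degrees, less where a joint would pass 70% of its speed; a pose out of reach is approached as far as the arm can. A call with a gripper value outside its range is refused whole. "claw" is the opening, from 0 (shut) to 1 (fully open), set as the call begins (left out, the last holds). The fingers move at their own pace and stop on an object; "force" is the grip in N (left out, the last holds). Time passes only in rows, so rows that repeat a pose let the fingers close, or fill a call up. It gives the time, the measured TCP pose, the force, the opening and the grip force at its end, in the units of the state.
- get_state(): the state, without advancing time (a new reading comes with each control period).
- optics.camera(name): name is "scene" or "top" or "wrist"; returns a dict with "img" (420x560x3 uint8, red, green, blue), "z_map" (420x560 float32, m along the optical axis (not along the pixel's ray), 0 where there is no reading), "vertical_fov" (degrees; the focal length in pixels is half the picture's height over the tangent of half this angle, whatever the lens; pixels are square), "cx", "cy" (the principal point, pixels), "distortion" ([k1, k2, p1, p2, k3] as OpenCV has them; the pictures are not rectified), "R" (3x3) and "t" (3): a world point X has camera coordinates R X + t; the wrist camera has in their place "hand_eye" (4x4, takes a point from camera to tool coordinates, whose origin is the TCP and whose axes are the flange's). Camera axes: x right, y down, z forward; pixel columns grow to the right and rows downward; lengths in m; the calibration is good to about 2 mm. A picture is of the moment at which its call begins: read the wrist's pose just before it.
- sign_off(): hands the job in; it is judged then, once.
Trained networks look in the newest picture that a camera, given by its name, has taken for a name from the list of things; names that differ only in an ending like _2 or _b are one class to them, and where a whole thing is asked for, a point or a joint stands for the part that bears it (a point fixed in the world has none). Each returns a list of dicts, best first, with "conf" (0 to 1); they miss things now and then, are a little off and sometimes report something else, mostly with a low value. They report only what shows in the picture. A call takes as long as a camera call. They do not tell look-alikes from the thing itself.
- models.look_for(camera, label): "point" ([column, row] in pixels, amid what is visible of it).
- models.place_of(camera, label): "point" ([column, row] in pixels: a listed point, or the origin of a listed thing).
The state is a dict: "time_s": time; "joint_positions": joint angles; "qd": joint speeds; "effort": joint torques, N m; "tool_pos": TCP position; "tool_rot": TCP orientation; "contact_force": force on the tool from outside, world axes, zero at the start; "moment": the same for the moment, N m; "opening": finger opening in m; "gripper_force": force on a finger pad.
Only numpy, scipy, OpenCV 4.12 (cv2) and the standard library are available. Lean on these libraries where they do the work, as an engineer would, in place of code of your own. Each camera call takes 0.05 s, during which the arm holds its last target. There are 200 camera calls.

## Task

Pick up the tube holder that has the keyhole in its plate and hang it straight on the sloped stand: feel the large end of the keyhole over the stud's head, press the plate down against the sprung pads and slide it down the slope until it is locked fully home, then let go. Work gently, never pressing hard, and leave the other things on the desk where they are.

Things in the scene. Friction and masses are not known exactly. Their poses are not given: they have to be found in the camera images.
- holder: Loose tube holder to hang, 0.2 to 0.4 kg: steel plate 120 x 124 mm, 4 mm thick, lying flat on the desk, with a black block fixed on top and a keyhole through the plate beside it. Origin: centre of the plate's underside; x along the 120 mm, from the block to the keyhole end; z up out of the plate through the block. Hung, its x points up the slope.
- block (a point): Centre of the holder's black block (holder x = -42, y = 0, z = 24 mm), the part to grip: 30 mm in x, 70 mm in y, 40 mm high (holder z = 4 to 44 mm), three 13 mm wells in its top. Grip across the 30 mm.
- keyhole_big (a point): Centre of the keyhole's large end, 21 mm across (octagonal), on the plate's underside (holder x = +12 mm, y = 0, z = 0). From it a slot 12 mm wide runs towards holder +x to a square end at x = +36 mm.
- keyhole_end (a point): Point in the keyhole's slot where the stud's axis is when the holder is fully home: on the plate's underside, holder x = +32 mm, y = 0, z = 0, 20 mm from keyhole_big (4 mm, the stud neck's radius, short of the slot's end).
- panel: Fixed sloped face of the white stand, 190 x 220 mm, inclined 30 degrees, facing up and away from the robot. Origin: on the face, at the middle of the dark rail across it, 100 mm above the desk; x straight up the slope (towards the robot), y across, z out of the face. It spans x = -120 to +70, y = -110 to +110 mm. More than 25 N between holder and stand bends it.
- rail_mid (a point): Middle of the stud rail, at the panel's origin. One steel stud stands on the rail at panel x = 0, with its y anywhere from -20 to +20 mm: it is clamped differently each time and not reported, so look or feel for it. It does not shift. Neck 8 mm thick, 7 mm long; round head 16 mm across, 5 mm thick (panel z = 7 to 12 mm).
- pads_mid (a point): Face point (panel x = -20 mm) midway between two round sprung rubber pads, 12 mm across, at panel y = +38 and -38 mm. They stand 8 mm proud, 0.5 N/mm each. A plate over the head rests on them; press its underside below panel z = 3 mm (5 N; 8 N flat on the face) to slide under the head; sliding drags with up to 9 N. Let go at home, it is held by the pads' push against the head.
- spare: Another loose holder of the same size and block, whose plate has no keyhole, only two 8 mm round screw holes; leave it. Origin and axes as for the holder.
- cup: Loose clear plastic cup, 72 mm across, 85 mm high; leave it. Origin: centre of its underside.
- carton: Loose white paper carton 60 x 65 x 70 mm high; leave it. Origin: centre of its underside.
- bottle: Loose white bottle, 64 mm across, 160 mm high; leave it. Origin: centre of its underside.
- tape: Loose blue tape dispenser 70 x 35 mm, 52 mm high; leave it. Origin: centre of its underside.
- pen: Loose green pen, 130 mm long, 10 mm thick, lying on the desk; leave it.
Not all that is in view belongs to the job. Leave any green look-alike of the holder alone.

How it is judged:
On the way, in this order (a step that is already met when the one before it is completed fails the run):
1. the holder is lifted off the desk (height (world z) of holder above 0.06 m), for 0.1 s.
2. the large end of the keyhole is down over the stud's head (x of keyhole_big in the frame of panel between -0.007 and 0.007 m and y of keyhole_big in the frame of panel between -0.025 and 0.025 m and z of keyhole_big in the frame of panel below 0.009 m), for 0.1 s.
At the end, for the whole second after the job is handed in: The holder hangs at rest, let go: keyhole_end within 5 mm of the panel's origin along the slope, within 25 mm across it and less than 5 mm off the face (under the stud's head); plate within 0.1 rad of flat on the panel and 0.15 rad of straight up the slope (x of keyhole_end in the frame of panel between -0.005 and 0.005 m and y of keyhole_end in the frame of panel between -0.025 and 0.025 m and z of keyhole_end in the frame of panel below 0.005 m and angle between the z axis of holder and the z axis of panel, either way round below 0.1 rad and angle between the x axis of holder and the x axis of panel, either way round below 0.15 rad and linear speed of holder below 0.02 m/s); the robot touches nothing.
It fails at once if the holder and the stand are pressed together with more than 25 N (contact force between holder and panel above 25 N).
It fails at once if another thing on the desk is shifted by more than 30 mm (distance of any of spare, cup, carton, bottle, tape, pen from where it was at the start of the episode above 0.03 m).
It also fails if it takes over 61 s, if anything falls off the work surface, if the arm or the gripper's body presses on something with over 40 N, if the wrist force passes 120 N, or if a joint passes its speed limit or range.

## Working session

There is one attempt and no reset: what is moved stays moved. The work goes in short steps, Python scripts to look and compute and a tool call to move; the robot and the scene stay as the last step left them, time stands still between calls to the robot, and variables do not carry over. Pictures are saved under pics/ and viewed, at most 10 in all, crops included, and the job is handed in when it is done.

Besides the shell and the picture viewer there is one more tool, called after "Request:" by a JSON object that holds its "name" and its "arguments". step_arm: Moves the arm, as the interface text tells. Its arguments: {"type":"object","properties":{"motion":{"type":"array"},"claw":{"type":"number"},"force":{"type":"number"}},"required":["motion"]}

```bash
mkdir -p pics; cat > h.py <<'E'
import numpy as np, cv2
from scipy.spatial.transform import Rotation as Ro
from rig import get_state, optics, sign_off, models
def cam(n):
    s=get_state(); c=optics.camera(n); h,w=c["img"].shape[:2]
    f=h/2/np.tan(np.radians(c["vertical_fov"])/2)
    c["K"]=np.array([[f,0,c["cx"]],[0,f,c["cy"]],[0,0,1]]); c["D"]=np.array(c["distortion"],float)
    if "hand_eye" in c:
        T=np.eye(4);T[:3,:3]=Ro.from_quat(s["tool_rot"]).as_matrix();T[:3,3]=s["tool_pos"]
        c["W"]=T@np.array(c["hand_eye"])
    else:
        M=np.eye(4);M[:3,:3]=c["R"];M[:3,3]=c["t"];c["W"]=np.linalg.inv(M)
    return c
def rays(c,p):
    u=cv2.undistortPoints(np.array(p,float).reshape(-1,1,2),c["K"],c["D"]).reshape(-1,2)
    return np.c_[u,np.ones(len(u))]
def at_depth(c,p):
    p=np.array(p,float).reshape(-1,2);r=rays(c,p)
    z=np.array([c["z_map"][int(round(b)),int(round(a))] for a,b in p])
    return (r*z[:,None])@c["W"][:3,:3].T+c["W"][:3,3]
def on_z(c,p,z):
    d=rays(c,p)@c["W"][:3,:3].T;o=c["W"][:3,3]
    return o+d*((z-o[2])/d[:,2])[:,None]
def cloud(c):
    h,w=c["z_map"].shape;g=np.stack(np.meshgrid(np.arange(w),np.arange(h)),-1).reshape(-1,2)
    P=(rays(c,g)*c["z_map"].reshape(-1,1))@c["W"][:3,:3].T+c["W"][:3,3]
    P[c["z_map"].ravel()==0]=np.nan
    return P.reshape(h,w,3)
def save(c,n): cv2.imwrite("pics/"+n,c["img"][:,:,::-1])
E
python3 - <<'E'
from h import *
np.set_printoptions(precision=4,suppress=True)
s=get_state();print(s["tool_pos"],s["tool_rot"],s["contact_force"],s["opening"])
for n in("scene","top"):
    c=cam(n);save(c,n+"0.png");print(n,c["W"])
    for l in("holder","block","keyhole_big","keyhole_end","rail_mid","pads_mid","panel","spare"):
        for d in models.place_of(n,l)[:3]:
            p=d["point"];print(l,round(d["conf"],2),np.round(p,1),at_depth(c,p)[0] if 0<=p[0]<559 and 0<=p[1]<419 else "")
E
```

```text
[ 0.2568 -0.5693  0.2438] [ 0.9776  0.2103 -0.0002 -0.0008] [ 0.0403 -0.0666  0.1794] 0.08820033954375628
scene [[-0.1707  0.8415 -0.5126  1.2128]
 [ 0.9853  0.1413 -0.0963  0.0546]
 [-0.0086 -0.5215 -0.8532  1.2092]
 [ 0.      0.      0.      1.    ]]
holder 0.75 [210.1 181.6] [ 0.4496 -0.3046  0.0022]
holder 0.72 [201.8 190.8] [ 0.5093 -0.3102  0.0388]
holder 0.68 [148.9 132.5] [ 0.2922 -0.5545  0.0041]
block 0.76 [201.2 187.9] [ 0.5014 -0.3136  0.042 ]
block 0.62 [138.2 139.7] [ 0.3525 -0.5619  0.0379]
keyhole_big 0.8 [153.3 135.4] [ 0.3287 -0.5187  0.0398]
keyhole_big 0.76 [213.2 178.6] [ 0.4364 -0.298   0.0014]
keyhole_end 0.92 [215.2 176.5] [ 0.4317 -0.2919  0.0078]
keyhole_end 0.69 [149.  130.4] [ 0.2815 -0.5582  0.0016]
rail_mid 0.67 [361.6 197.8] [0.499  0.1585 0.1072]
pads_mid 0.65 [359.2 204.9] [0.5105 0.1556 0.0866]
panel 0.81 [361.4 203.8] [0.5079 0.1611 0.0899]
spare 0.57 [229.7 238.5] [ 0.6356 -0.1986  0.0046]
top [[-0.065  -0.9775  0.2006  0.3108]
 [-0.9979  0.0644 -0.0096 -0.0585]
 [-0.0035 -0.2008 -0.9796  1.2395]
 [ 0.      0.      0.      1.    ]]
holder 0.78 [362.1 256.2] [ 0.4443 -0.3085  0.0022]
holder 0.61 [453.1 303.3] [ 0.2961 -0.5495 -0.0003]
holder 0.55 [189.5 240.5] [0.5036 0.1596 0.108 ]
block 0.72 [456.4 284.5] [ 0.3458 -0.5469  0.0469]
block 0.61 [365.  234.7] [ 0.4988 -0.3143  0.0443]
block 0.42 [262.1 155.9] [ 0.7381 -0.0435  0.0692]
keyhole_big 0.81 [359.8 256.9] [ 0.4429 -0.302   0.0011]
keyhole_big 0.57 [455.1 307.2] [ 0.2851 -0.5536 -0.0006]
keyhole_big 0.57 [191.5 242. ] [0.4998 0.155  0.1051]
keyhole_end 0.89 [459.3 312.6] [ 0.2697 -0.5621  0.0021]
keyhole_end 0.69 [358.  265.6] [ 0.4181 -0.2933  0.0067]
rail_mid 0.56 [191.9 240.3] [0.5058 0.1556 0.0956]
pads_mid 0.89 [192.9 236.7] [0.5162 0.1536 0.0907]
panel 0.27 [188.5 240.2] [0.5048 0.1624 0.1069]
spare 0.72 [315.5 192.1] [ 0.6408 -0.1921  0.002 ]
```

View pics/top0.png

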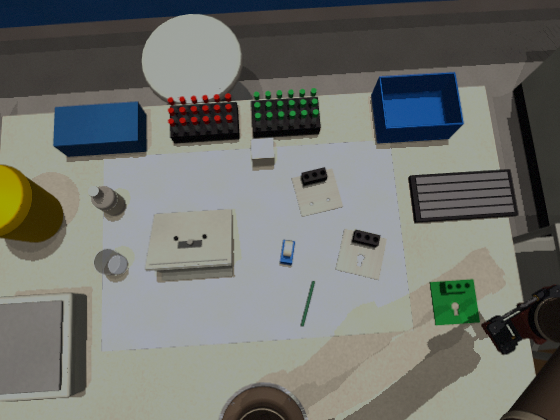

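View pics/scene0.png

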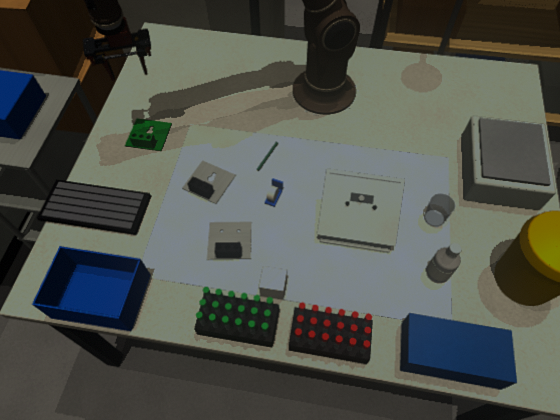

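The top picture shows the steel holder with the keyhole at about (362,250), its block at (365,238) and its keyhole towards the robot. The spare is at (316,192), the green look-alike at (455,300), and the stand at (190,240) with its stud near (190,241) and pads at (176,238) and (205,236). The scene picture agrees with this.

The tool can only yaw. I'll therefore pinch the block across its 70 mm, so the plate can pivot about the pinch axis to the 30° slope.

Request:
{"name": "step_arm", "arguments": {"motion": [[[0.025,0.033,0.01],-7],[[0.05,0.066,0.02],-14],[[0.075,0.1,0.03],-21],[[0.1,0.133,0.04],-28],[[0.12,0.16,0.05],-35]], "claw": 1}}

```text
time_s: 1.32
tool_pos: [0.3755, -0.4112, 0.2939]
tool_rot: [0.996, -0.09, 0.0, -0.0]
contact_force: [0.4, -0.7, -0.2]
opening: 0.0881
gripper_force: 0.0
```

Request:
{"name": "step_arm", "arguments": {"motion": [[[0.02,0.025,0],-5],[[0.04,0.05,0],-5],[[0.06,0.075,0],-5],[[0.08,0.1,0],-5],[[0.08,0.1,0],-5]]}}

```text
time_s: 1.73
tool_pos: [0.4592, -0.3066, 0.2936]
tool_rot: [0.992, -0.126, 0.001, -0.001]
contact_force: [2.1, 0.3, -0.3]
opening: 0.0878
gripper_force: 0.0
```

```bash
python3 - <<'E'
from h import *
np.set_printoptions(precision=4,suppress=True)
s=get_state();print(s["time_s"],s["tool_pos"],s["tool_rot"])
c=cam("wrist");save(c,"w1.png");print(c["W"]);np.savez("w1.npz",P=cloud(c),img=c["img"])
for l in("holder","block","keyhole_big","keyhole_end"):
    for d in models.place_of("wrist",l)[:2]:
        p=d["point"];print(l,round(d["conf"],2),np.round(p,1),on_z(c,[p],0.044 if l=="block" else 0.004)[0])
for n in("top","scene"):
    c=cam(n);P=cloud(c);np.savez(n+".npz",P=P,img=c["img"])
    x,y,z=P[...,0],P[...,1],P[...,2]
    m=(abs(x-.5)<.07)&(abs(y-.158)<.09)&(z>.05)&(z<.2);Q=P[m]
    for i in range(8):
        q=Q.mean(0);U,S,V=np.linalg.svd(Q-q,full_matrices=False);nrm=V[2]*np.sign(V[2,2]);r=(Q-q)@nrm
        Q=Q[abs(r)<max(.003,2*r.std()*.7)]
    print(n,len(Q),nrm,"tilt",np.degrees(np.arccos(nrm[2])),"az",np.degrees(np.arctan2(nrm[1],nrm[0])),"z@.5,.158",q[2]-(nrm[:2]@(np.array([.5,.158])-q[:2]))/nrm[2],r.std())
    # top edge / stand outline
    m=(abs(x-.5)<.2)&(abs(y-.158)<.18)&(abs((P-q)@nrm)<.005)&(z>.02)
    B=(P[m])[:,:2]; print(cv2.minAreaRect(B.astype(np.float32)))
E
```

```text
1.7333 [ 0.4592 -0.3066  0.2936] [ 0.9921 -0.1257  0.001  -0.0015]
[[-0.2488 -0.9244 -0.2892  0.5389]
 [-0.9686  0.2367  0.0767 -0.3275]
 [-0.0025  0.2992 -0.9542  0.4336]
 [ 0.      0.      0.      1.    ]]
holder 0.73 [478.3 238.4] [ 0.3018 -0.5522  0.004 ]
holder 0.69 [273. 178.] [ 0.45  -0.306  0.004]
block 0.96 [275.4 142.8] [ 0.4964 -0.3205  0.044 ]
block 0.74 [486.5 217.8] [ 0.3483 -0.5427  0.044 ]
keyhole_big 0.86 [479.  249.2] [ 0.2857 -0.5519  0.004 ]
keyhole_big 0.62 [273.7 186.4] [ 0.4392 -0.3042  0.004 ]
keyhole_end 0.61 [274.3 201.7] [ 0.4192 -0.2999  0.004 ]
top 2833 [ 0.4994 -0.0001  0.8664] tilt 29.958400042972006 az -0.01603890690584183 z@.5,.158 0.09758238808467012 0.0014102090952801938
((0.5154943466186523, 0.16160045564174652), (0.2194734811782837, 0.16869035363197327), 89.94976043701172)
scene 2704 [ 0.5032 -0.0005  0.8642] tilt 30.210850845182186 az -0.05286767957998574 z@.5,.158 0.09687353409089158 0.001576599278399349
((0.5150018930435181, 0.1593513786792755), (0.16781798005104065, 0.21876545250415802), 0.02073562517762184)
```

View pics/w1.png

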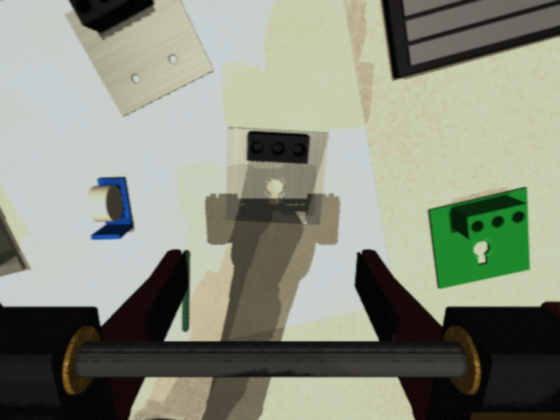

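The wrist picture shows the holder with its block at (277,147) and its keyhole at (275,188), away from the neighbouring things. The panel's yaw is about 0.

```bash
python3 - <<'E'
from h import *
np.set_printoptions(precision=4,suppress=True)
def rect(B,n):
    (c,sz,a)=cv2.minAreaRect(B.astype(np.float32));print(n,len(B),np.round(c,4),np.round(sz,4),round(a,1),"centroid",B.mean(0))
for f in("w1","top","scene"):
    d=np.load(f+".npz");P=d["P"];I=d["img"].astype(int);x,y,z=P[...,0],P[...,1],P[...,2]
    near=(np.hypot(x-.47,y+.31)<.09)
    rect(P[near&(z>.036)&(z<.055)][:,:2],f+" block"); 
    m=near&(z<.014)&(I.max(2)-I.min(2)<1000)
    m&=(z>.0025)
    rect(P[m][:,:2],f+" plate")
for f in("top","scene"):
    d=np.load(f+".npz");P=d["P"];o=np.array([.495,.16,.1])
    q=P-o;px=-.866*q[...,0]+.5*q[...,2];pz=.5*q[...,0]+.866*q[...,2];py=-q[...,1]
    m=(abs(py)<.06)&(abs(px)<.03)&(pz>.009)&(pz<.02)
    print(f,m.sum(),np.c_[px[m],py[m],pz[m]].mean(0)if m.any() else"")
    for i,n in((.5,"x"),):
        for yy in(-38,38):
            mm=(abs(px+.02)<.015)&(abs(py-yy/1000)<.015)&(pz>.004);print("pad",yy,mm.sum(),np.c_[px[mm],py[mm],pz[mm]].mean(0) if mm.any() else"")
im=cv2.imread("pics/top0.png");a=cv2.resize(im[195:280,140:245],None,fx=5,fy=5,interpolation=cv2.INTER_CUBIC)
cv2.imwrite("pics/crop1.png",a)
E
```

```text
w1 block 1382 [ 0.4903 -0.3209] [0.0701 0.0302] 72.8 centroid [ 0.4907 -0.3212]
w1 plate 6694 [ 0.4731 -0.3115] [0.1745 0.166 ] 72.1 centroid [ 0.4479 -0.3071]
top block 86 [ 0.4904 -0.3174] [0.0703 0.0282] 72.8 centroid [ 0.4803 -0.3192]
top plate 1098 [ 0.4664 -0.3069] [0.1757 0.1691] 28.4 centroid [ 0.4482 -0.3005]
scene block 206 [ 0.49   -0.3215] [0.073  0.0339] 71.8 centroid [ 0.4917 -0.3212]
scene plate 1106 [ 0.4695 -0.3093] [0.1756 0.1777] 29.3 centroid [ 0.4642 -0.303 ]
top 33 [-0.004   0.0018  0.0117]
pad -38 18 [-0.0187 -0.0405  0.0072]
pad 38 18 [-0.02    0.0359  0.0071]
scene 26 [-0.0033  0.0049  0.0118]
pad -38 19 [-0.0194 -0.0365  0.0064]
pad 38 15 [-0.0201  0.0399  0.0068]
```

View pics/crop1.png

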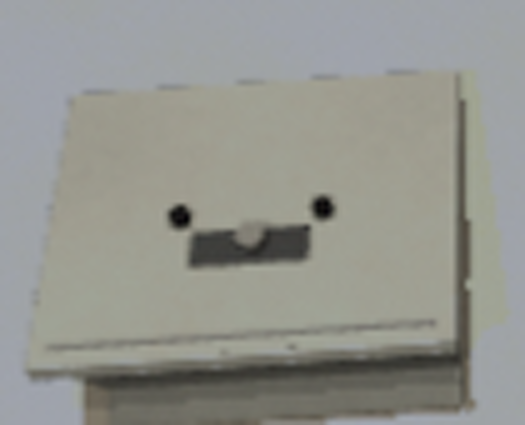

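The crop shows the stud at (250,237) on the rail, midway between the pads at (180,216) and (322,207) and a little off centre. Now I'll move over the block.

Request:
{"name": "step_arm", "arguments": {"motion": [[[0.033,-0.011,-0.04],-2.8],[[0.033,-0.011,-0.08],-2.8],[[0.033,-0.011,-0.12],-2.8],[[0.033,-0.011,-0.15],-2.8],[[0.033,-0.011,-0.15],-2.8]]}}

```text
time_s: 2.5
tool_pos: [0.4833, -0.3227, 0.1365]
tool_rot: [0.988, -0.155, -0.006, -0.002]
contact_force: [-1.6, 1.0, -0.4]
opening: 0.0877
gripper_force: 0.0
```

```bash
python3 - <<'E'
from h import *
np.set_printoptions(precision=4,suppress=True)
s=get_state();print(s["tool_pos"],s["tool_rot"],s["contact_force"])
c=cam("wrist");P=cloud(c);x,y,z=P[...,0],P[...,1],P[...,2]
m=(np.hypot(x-.49,y+.321)<.06)&(z>.038)&(z<.052)
B=P[m];print(len(B),cv2.minAreaRect(B[:,:2].astype(np.float32)),np.median(B[:,2]))
m=(np.hypot(x-.42,y+.3)<.02);print("plate z",np.median(P[m][:,2]) if m.any() else "")
s=get_state();print(s["tool_pos"],s["tool_rot"])
E
```

```text
[ 0.4833 -0.3227  0.1365] [ 0.9879 -0.155  -0.0055 -0.002 ] [-1.5634  1.0036 -0.4127]
3444 ((0.49033036828041077, -0.32062068581581116), (0.07020311057567596, 0.030763546004891396), 72.42105102539062) 0.043590599427259694
plate z 0.0033387824651804343
[ 0.485  -0.3236  0.1404] [ 0.9879 -0.155  -0.0036 -0.0012]
```

Request:
{"name": "step_arm", "arguments": {"motion": [[[0,0,-0.025],0],[[0,0,-0.05],0],[[0,0,-0.065],0],[[0,0,-0.075],0],[[0,0,-0.075],0]]}}

```text
time_s: 2.97
tool_pos: [0.4877, -0.3246, 0.0689]
tool_rot: [0.988, -0.155, -0.0, 0.0]
contact_force: [-0.7, 0.3, -0.4]
opening: 0.0877
gripper_force: 0.0
```

Request:
{"name": "step_arm", "arguments": {"motion": [[[0,0,0],0],[[0,0,0],0],[[0,0,0],0],[[0,0,0],0],[[0,0,0],0]]}}

```text
time_s: 3.38
tool_pos: [0.488, -0.3243, 0.0693]
tool_rot: [0.988, -0.154, 0.001, 0.0]
contact_force: [-0.3, -1.1, 1.2]
opening: 0.0881
gripper_force: 0.0
```

Request:
{"name": "step_arm", "arguments": {"motion": [[[0.002,0.0036,-0.01],0],[[0.002,0.0036,-0.02],0],[[0.002,0.0036,-0.03],0],[[0.002,0.0036,-0.033],0],[[0.002,0.0036,-0.033],0]]}}

```text
time_s: 3.8
tool_pos: [0.4887, -0.3198, 0.0336]
tool_rot: [0.988, -0.154, -0.001, -0.001]
contact_force: [-0.1, -1.1, -1.0]
opening: 0.0879
gripper_force: 0.0
```

Request:
{"name": "step_arm", "arguments": {"motion": [[[0,0,0],0],[[0,0,0],0],[[0,0,0],0],[[0,0,0],0],[[0,0,0],0]], "claw": 0.7, "force": 20}}

```text
time_s: 4.22
tool_pos: [0.4899, -0.3206, 0.0358]
tool_rot: [0.988, -0.154, 0.0, 0.0]
contact_force: [0.5, 0.5, 0.5]
opening: 0.0701
gripper_force: 20.0
```

Request:
{"name": "step_arm", "arguments": {"motion": [[[0,0,0],0],[[0,0,0],0],[[0,0,0],0],[[0,0,0],0],[[0,0,0],0]]}}

```text
time_s: 4.63
tool_pos: [0.4899, -0.3206, 0.0358]
tool_rot: [0.988, -0.154, 0.0, 0.0]
contact_force: [-0.0, 0.0, 4.1]
opening: 0.0697
gripper_force: 20.0
```

Request:
{"name": "step_arm", "arguments": {"motion": [[[0,0,0.01],0],[[0,0,0.03],0],[[0,0,0.05],0],[[0,0,0.07],0],[[0,0,0.09],0]], "force": 45}}

```text
time_s: 5.05
tool_pos: [0.489, -0.32, 0.1263]
tool_rot: [0.988, -0.154, -0.001, -0.0]
contact_force: [-0.2, -0.8, -3.2]
opening: 0.0695
gripper_force: 45.0
```

Request:
{"name": "step_arm", "arguments": {"motion": [[[0,0.01,0.03],4],[[0,0.03,0.06],8],[[0,0.06,0.09],12],[[0,0.1,0.11],17.5],[[0,0.14,0.12],17.5]]}}

```text
time_s: 5.47
tool_pos: [0.4896, -0.1834, 0.2475]
tool_rot: [1.0, -0.0, 0.001, 0.001]
contact_force: [1.2, 1.1, -2.9]
opening: 0.0696
gripper_force: 45.0
```

```bash
python3 - <<'E'
from h import *
np.set_printoptions(precision=4,suppress=True)
s=get_state();print(s["time_s"],s["tool_pos"],s["tool_rot"],s["contact_force"],s["moment"])
c=cam("wrist");save(c,"w2.png")
for n in("scene","wrist"):
  if n!="wrist": c=cam(n)
  P=cloud(c)
  d=P-np.array(s["tool_pos"]);m=(d[...,0]>-.12)&(d[...,0]<-.01)&(abs(d[...,1])<.05)&(d[...,2]<-.0)&(d[...,2]>-.1)
  Q=P[m];print(n,len(Q))
  if len(Q)>20:
    for i in range(6):
        q=Q.mean(0);V=np.linalg.svd(Q-q,full_matrices=False)[2];r=(Q-q)@V[2];Q=Q[abs(r)<.004]
    print(V[2]*np.sign(V[2,2]),q-np.array(s["tool_pos"]),len(Q))
E
```

```text
5.4667 [ 0.4896 -0.1834  0.2475] [ 1.     -0.0005  0.0013  0.0008] [ 1.244   1.1326 -2.9002] [ 0.1351 -0.1733 -0.0535]
scene 115
[-0.0287  0.0002  0.9996] [-0.0594 -0.0131 -0.0302] 105
wrist 115
[-0.0287  0.0002  0.9996] [-0.0594 -0.0131 -0.0302] 105
```

View pics/w2.png

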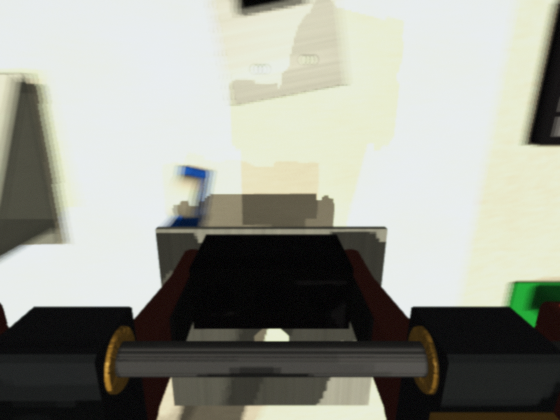

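The wrist picture shows the holder held level and straight, its plate hidden behind the block and the keyhole showing at (275,335). I'll go towards the stand and look at the stud from closer up.

Request:
{"name": "step_arm", "arguments": {"motion": [[[-0.01,0.04,0.01],0],[[-0.02,0.08,0.02],0],[[-0.03,0.12,0.03],0],[[-0.04,0.16,0.04],0],[[-0.05,0.2,0.05],0]]}}

```text
time_s: 5.98
tool_pos: [0.439, 0.0142, 0.2941]
tool_rot: [1.0, -0.003, -0.0, 0.0]
contact_force: [1.5, 0.7, -2.4]
opening: 0.0699
gripper_force: 45.0
```

Request:
{"name": "step_arm", "arguments": {"motion": [[[0,0.04,0],0],[[0,0.08,0],0],[[0,0.11,0],0],[[0,0.13,0],0],[[0,0.138,0],0]]}}

```text
time_s: 6.4
tool_pos: [0.4394, 0.154, 0.2938]
tool_rot: [1.0, -0.0, -0.0, -0.0]
contact_force: [0.2, -0.3, -3.2]
opening: 0.0699
gripper_force: 45.0
```

Request:
{"name": "step_arm", "arguments": {"motion": [[[0,0,0],0],[[0,0,0],0],[[0,0,0],0],[[0,0,0],0],[[0,0,0],0]]}}

```text
time_s: 6.82
tool_pos: [0.4408, 0.1495, 0.2937]
tool_rot: [1.0, -0.003, -0.0, 0.0]
contact_force: [0.2, -0.6, -2.9]
opening: 0.0699
gripper_force: 45.0
```

```bash
python3 - <<'E'
from h import *
np.set_printoptions(precision=4,suppress=True)
s=get_state();print(s["time_s"],s["tool_pos"],s["tool_rot"],s["contact_force"],s["moment"])
c=cam("wrist");save(c,"w3.png");P=cloud(c);np.savez("w3.npz",P=P,img=c["img"],W=c["W"],K=c["K"],D=c["D"])
Q=P[(abs(P[...,0]-.5)<.09)&(abs(P[...,1]-.158)<.1)&(P[...,2]>.05)&(P[...,2]<.16)]
for i in range(8):
    q=Q.mean(0);V=np.linalg.svd(Q-q,full_matrices=False)[2];n=V[2]*np.sign(V[2,2]);r=(Q-q)@n;Q=Q[abs(r)<.003]
print("n",n,"x at z=.1:",q[0]-(n[2]*(.1-q[2]))/n[0],len(Q))
o=np.array([q[0]-(n[2]*(.1-q[2]))/n[0],.16,.1])
q=P-o;px=-.866*q[...,0]+.5*q[...,2];pz=.5*q[...,0]+.866*q[...,2];py=-q[...,1]
m=(abs(py)<.06)&(abs(px)<.03)&(pz>.009)&(pz<.018);A=np.c_[px[m],py[m],pz[m]]
if m.any():print("stud",m.sum(),A.mean(0),A.min(0),A.max(0))
for yy in(-.038,.038):
    mm=(abs(px+.02)<.015)&(abs(py-yy)<.015)&(pz>.005);print("pad",mm.sum(),np.c_[px[mm],py[mm],pz[mm]].mean(0))
m=(abs(pz)<.003)&(abs(py)<.14)&(abs(px+.025)<.13);print("extent x",np.percentile(px[m],[0.2,99.8]),"y",np.percentile(py[m],[.2,99.8]))
E
```

```text
6.8167 [0.4408 0.1495 0.2937] [ 1.     -0.0033 -0.      0.0002] [ 0.2303 -0.6264 -2.9266] [-0.0084 -0.0385  0.0253]
n [0.4995 0.0014 0.8663] x at z=.1: 0.4946354153548137 33612
stud 226 [0.0004 0.0024 0.0119] [-0.0194 -0.0057  0.0091] [0.0076 0.0382 0.0138]
pad 122 [-0.0195 -0.0374  0.0074]
pad 124 [-0.0197  0.0382  0.0074]
extent x [-0.119   0.0696] y [-0.1085  0.1094]
```

View pics/w3.png

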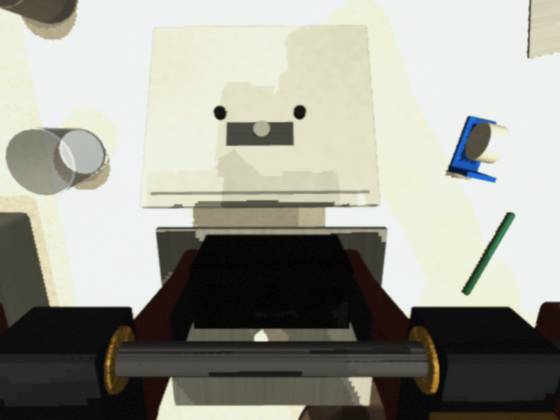

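The wrist picture shows the stud's head at (262,129), with pads at (220,113) and (300,112). Its measured y is 0.1577, and the panel origin is (0.4946, 0.1597, 0.1). I'll move above it.

Request:
{"name": "step_arm", "arguments": {"motion": [[[0.03,0.003,-0.01],0.4],[[0.065,0.006,-0.02],0.4],[[0.1,0.008,-0.035],0.4],[[0.12,0.008,-0.06],0.4],[[0.12,0.008,-0.08],0.4]]}}

```text
time_s: 7.28
tool_pos: [0.5646, 0.1574, 0.2118]
tool_rot: [1.0, -0.0, 0.001, -0.0]
contact_force: [0.3, -1.2, -3.1]
opening: 0.0699
gripper_force: 45.0
```

Request:
{"name": "step_arm", "arguments": {"motion": [[[0,0,-0.01],0],[[0,0,-0.015],0],[[0,0,-0.02],0],[[0,0,-0.02],0],[[0,0,-0.02],0]], "force": 30}}

```text
time_s: 7.7
tool_pos: [0.5607, 0.159, 0.195]
tool_rot: [1.0, 0.001, 0.001, -0.0]
contact_force: [0.5, -0.6, -2.4]
opening: 0.0699
gripper_force: 30.0
```

Request:
{"name": "step_arm", "arguments": {"motion": [[[0,0,0],0],[[0,0,0],0],[[0,0,0],0],[[0,0,0],0],[[0,0,0],0]]}}

```text
time_s: 8.12
tool_pos: [0.5606, 0.1588, 0.194]
tool_rot: [1.0, 0.001, 0.0, 0.0]
contact_force: [-0.3, -0.2, -3.1]
opening: 0.0702
gripper_force: 30.0
```

Request:
{"name": "step_arm", "arguments": {"motion": [[[0,-0.001,-0.01],0],[[0,-0.001,-0.02],0],[[0,-0.001,-0.03],0],[[0,-0.001,-0.032],0],[[0,-0.001,-0.032],0]], "force": 25}}

```text
time_s: 8.53
tool_pos: [0.5597, 0.1575, 0.16]
tool_rot: [1.0, 0.001, -0.001, 0.0]
contact_force: [0.0, 0.5, -2.2]
opening: 0.0699
gripper_force: 25.0
```

Request:
{"name": "step_arm", "arguments": {"motion": [[[0,0,-0.002],0],[[0,0,-0.004],0],[[0,0,-0.006],0],[[0,0,-0.008],0],[[0,0,-0.01],0]]}}

```text
time_s: 8.95
tool_pos: [0.5618, 0.1579, 0.1526]
tool_rot: [1.0, 0.001, 0.001, -0.0]
contact_force: [3.0, -0.8, 2.7]
opening: 0.0699
gripper_force: 25.0
```

Request:
{"name": "step_arm", "arguments": {"motion": [[[0,0,-0.002],0],[[0,0,-0.004],0],[[0,0,-0.006],0],[[0,0,-0.008],0],[[0,0,-0.01],0]]}}

```text
time_s: 9.37
tool_pos: [0.5628, 0.158, 0.1427]
tool_rot: [1.0, 0.001, 0.002, -0.001]
contact_force: [6.9, -0.4, 2.9]
opening: 0.0699
gripper_force: 25.0
```

```bash
cat > tilt.py <<'E'
from h import *
np.set_printoptions(precision=4,suppress=True)
s=get_state();print(s["time_s"],s["tool_pos"],s["contact_force"],s["moment"])
import sys
for n in("scene","top"):
    c=cam(n);save(c,n+"_%s.png"%sys.argv[1]);P=cloud(c);d=P-np.array(s["tool_pos"])
    # block top & plate points around the tool in a band; fit plate (between gripper and keyhole end)
    o=np.array([.4946,.1597,.1]);q=P-o
    px=-.866*q[...,0]+.5*q[...,2];pz=.5*q[...,0]+.866*q[...,2];py=-q[...,1]
    m=(abs(py)<.058)&(px>-.03)&(px<.06)&(pz<.05)&(pz>.001)
    Q=np.c_[px[m],py[m],pz[m]]
    I=c["img"][m]
    for b in range(-30,60,10):
        k=(Q[:,0]*1e3>=b)&(Q[:,0]*1e3<b+10)
        if k.sum()>3: print(n,b,k.sum(),np.round(np.percentile(Q[k,2]*1e3,[10,50,90]),1),np.round(np.percentile(Q[k,1]*1e3,[0,100]),0))
E
python3 tilt.py t1
```

```text
9.3667 [0.5628 0.158  0.1427] [ 6.9409 -0.3514  2.9224] [-0.0086 -1.1509  0.0903]
scene -20 18 [22.7 26.6 28.6] [-36.  30.]
scene -10 52 [13.9 23.9 27.4] [-41.  31.]
scene 10 19 [11.4 13.5 18.1] [16. 31.]
scene 20 10 [ 9.  11.8 15.2] [17. 31.]
scene 50 10 [1.7 2.3 3.1] [30. 55.]
```

Request:
{"name": "step_arm", "arguments": {"motion": [[[0,0,-0.002],0],[[0,0,-0.004],0],[[0,0,-0.006],0],[[0,0,-0.008],0],[[0,0,-0.01],0]], "force": 15}}

```text
time_s: 9.88
tool_pos: [0.5615, 0.158, 0.1321]
tool_rot: [1.0, 0.001, 0.001, -0.0]
contact_force: [4.3, -0.1, -0.2]
opening: 0.0699
gripper_force: 15.0
```

```bash
python3 tilt.py t2; python3 - <<'E'
import cv2
a=cv2.imread("pics/scene_t2.png");a=cv2.resize(a[130:260,300:430],None,fx=4.5,fy=4.5,interpolation=cv2.INTER_CUBIC);cv2.imwrite("pics/crop2.png",a)
E
```

```text
9.8833 [0.5615 0.158  0.1321] [ 4.329  -0.1449 -0.2373] [ 0.0949 -0.6126 -0.0214]
scene -30 6 [26.9 27.3 27.8] [-21.  20.]
scene -20 63 [17.1 20.  22.4] [-39.  30.]
scene -10 10 [ 3.9 14.6 18.5] [-42.  22.]
scene 0 11 [11.  13.  16.6] [18. 29.]
scene 10 18 [ 9.9 12.4 15.6] [17. 31.]
scene 40 23 [2.1 4.3 7.4] [28. 57.]
scene 50 8 [1.5 2.6 3.8] [30. 53.]
```

View pics/crop2.png

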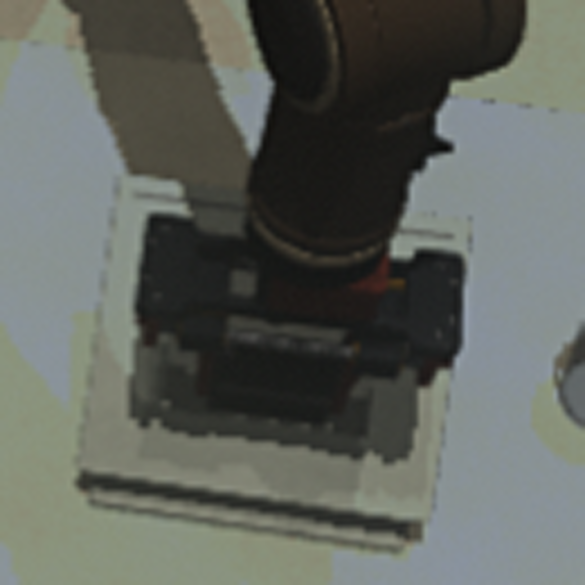

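The crop shows the gripper over the stand with the plate pivoting onto the slope, and it stays straight. I'll carry on down.

Request:
{"name": "step_arm", "arguments": {"motion": [[[0,0,-0.002],0],[[0,0,-0.004],0],[[0,0,-0.006],0],[[0,0,-0.008],0],[[0,0,-0.008],0]]}}

```text
time_s: 10.4
tool_pos: [0.56, 0.158, 0.1231]
tool_rot: [1.0, 0.001, -0.001, 0.0]
contact_force: [0.7, 1.1, -1.9]
opening: 0.0698
gripper_force: 15.0
```

Request:
{"name": "step_arm", "arguments": {"motion": [[[0,0,-0.0015],0],[[-0.0005,0,-0.003],0],[[-0.001,0,-0.0045],0],[[-0.001,0,-0.006],0],[[-0.001,0,-0.006],0]]}}

```text
time_s: 10.82
tool_pos: [0.5593, 0.1579, 0.1174]
tool_rot: [1.0, 0.001, -0.0, 0.0]
contact_force: [1.4, 1.9, -1.7]
opening: 0.0701
gripper_force: 15.0
```

```bash
python3 tilt.py t3
```

```text
10.8167 [0.5593 0.1579 0.1174] [ 1.3561  1.8879 -1.6797] [ 0.3057 -0.3287 -0.1085]
scene -30 31 [ 9.2 11.8 16.1] [-39.  31.]
scene -20 39 [ 7.9 12.3 15.2] [-38.  31.]
scene -10 5 [ 9.1 11.6 14.8] [20. 31.]
scene 0 21 [ 5.4  8.7 11.6] [18. 32.]
scene 10 5 [7.6 8.6 9.4] [18. 32.]
scene 30 23 [2.1 4.1 7.6] [30. 55.]
scene 40 20 [1.4 2.6 5.4] [31. 57.]
scene 50 14 [1.2 3.3 4.9] [33. 57.]
```

Request:
{"name": "step_arm", "arguments": {"motion": [[[0,0,-0.001],0],[[0,0,-0.002],0],[[0,0,-0.003],0],[[-0.0005,0,-0.004],0],[[-0.0005,0,-0.005],0]]}}

```text
time_s: 11.33
tool_pos: [0.5589, 0.1578, 0.1128]
tool_rot: [1.0, 0.001, -0.0, 0.0]
contact_force: [-0.5, 1.3, 1.5]
opening: 0.0697
gripper_force: 15.0
```

Request:
{"name": "step_arm", "arguments": {"motion": [[[0,0,-0.001],0],[[0,0,-0.002],0],[[0,0,-0.003],0],[[-0.0005,0,-0.003],0],[[-0.0005,0,-0.003],0]]}}

```text
time_s: 11.75
tool_pos: [0.5591, 0.1578, 0.1099]
tool_rot: [1.0, 0.001, 0.001, -0.0]
contact_force: [2.0, -0.6, 2.0]
opening: 0.0702
gripper_force: 15.0
```

```bash
python3 tilt.py t4
```

```text
11.75 [0.5591 0.1578 0.1099] [ 2.0263 -0.6047  2.0109] [ 0.1027 -0.2153  0.0013]
scene -30 68 [ 4.8  8.4 10.5] [-38.  30.]
scene -10 13 [ 3.6  6.9 10.6] [19. 32.]
scene 0 15 [ 4.8  6.5 10.7] [20. 31.]
scene 20 5 [3.2 3.7 6.7] [29. 52.]
scene 30 30 [2.9 5.8 8.3] [33. 58.]
scene 40 24 [1.6 3.4 5.7] [31. 57.]
scene 50 12 [1.3 2.3 3.8] [32. 56.]
```

Request:
{"name": "step_arm", "arguments": {"motion": [[[0,0,-0.001],0],[[0,0,-0.002],0],[[0,0,-0.003],0],[[0,0,-0.0035],0],[[0,0,-0.0035],0]]}}

```text
time_s: 12.27
tool_pos: [0.5586, 0.1578, 0.1062]
tool_rot: [1.0, 0.001, 0.0, 0.0]
contact_force: [1.6, 0.4, 2.8]
opening: 0.0698
gripper_force: 15.0
```

Request:
{"name": "step_arm", "arguments": {"motion": [[[0,0,0],0],[[0,0,0],0],[[0,0,0],0],[[0,0,0],0],[[0,0,0],0]], "force": 60}}

```text
time_s: 12.68
tool_pos: [0.5587, 0.1578, 0.1063]
tool_rot: [1.0, 0.001, 0.0, 0.0]
contact_force: [2.0, -0.5, 2.6]
opening: 0.0696
gripper_force: 60.0
```

Request:
{"name": "step_arm", "arguments": {"motion": [[[0.001,0,-0.0006],0],[[0.002,0,-0.0012],0],[[0.003,0,-0.0018],0],[[0.004,0,-0.0024],0],[[0.005,0,-0.003],0]]}}

```text
time_s: 13.1
tool_pos: [0.5635, 0.158, 0.1031]
tool_rot: [1.0, 0.001, -0.0, -0.0]
contact_force: [-0.1, -0.1, 4.7]
opening: 0.0698
gripper_force: 60.0
```

Request:
{"name": "step_arm", "arguments": {"motion": [[[0.001,0,-0.0006],0],[[0.002,0,-0.0012],0],[[0.003,0,-0.0018],0],[[0.004,0,-0.0024],0],[[0.005,0,-0.003],0]]}}

```text
time_s: 13.52
tool_pos: [0.5687, 0.1578, 0.1002]
tool_rot: [1.0, 0.001, -0.0, 0.0]
contact_force: [-0.8, 0.7, 4.7]
opening: 0.0699
gripper_force: 60.0
```

Request:
{"name": "step_arm", "arguments": {"motion": [[[0.001,0,-0.0006],0],[[0.002,0,-0.0012],0],[[0.003,0,-0.0018],0],[[0.004,0,-0.0024],0],[[0.005,0,-0.003],0]]}}

```text
time_s: 13.93
tool_pos: [0.5725, 0.1578, 0.0972]
tool_rot: [1.0, 0.001, -0.001, 0.0]
contact_force: [-7.2, -1.1, 12.5]
opening: 0.07
gripper_force: 60.0
```

Request:
{"name": "step_arm", "arguments": {"motion": [[[0.001,0,-0.0006],0],[[0.002,0,-0.0012],0],[[0.0025,0,-0.0014],0],[[0.0025,0,-0.0014],0],[[0.0025,0,-0.0014],0]]}}

```text
time_s: 14.35
tool_pos: [0.573, 0.1579, 0.0957]
tool_rot: [1.0, 0.002, -0.003, 0.001]
contact_force: [-9.9, 0.4, 14.4]
opening: 0.0696
gripper_force: 60.0
```

```bash
python3 tilt.py t5
```

```text
14.35 [0.573  0.1579 0.0957] [-9.864   0.4384 14.4311] [-0.0584  3.1916  0.0454]
scene -30 17 [2.3 5.5 8.6] [19. 33.]
scene -20 14 [3.5 5.5 8.2] [20. 32.]
scene 0 10 [1.8 5.6 8.1] [32. 57.]
scene 10 33 [2.3 5.  8.3] [30. 58.]
scene 20 28 [2.7 5.2 7.5] [31. 57.]
scene 30 10 [1.4 2.1 4.5] [36. 55.]
scene 40 11 [1.4 2.8 5.6] [32. 57.]
scene 50 13 [1.2 2.1 4.1] [33. 55.]
```

Sliding met a firm stop after about 18 mm, which is close to home. I'll relax the push and measure.

Request:
{"name": "step_arm", "arguments": {"motion": [[[-0.001,0,0.0006],0],[[-0.002,0,0.0012],0],[[-0.0025,0,0.0014],0],[[-0.0025,0,0.0014],0],[[-0.0025,0,0.0014],0]]}}

```text
time_s: 14.87
tool_pos: [0.573, 0.1579, 0.0969]
tool_rot: [1.0, 0.001, -0.001, 0.0]
contact_force: [-4.2, 0.0, 2.3]
opening: 0.0699
gripper_force: 60.0
```

```bash
python3 - <<'E'
from h import *
np.set_printoptions(precision=4,suppress=True)
s=get_state();print(s["time_s"],s["tool_pos"],s["contact_force"])
c=cam("scene")
o=np.array([.4946,.1597,.1]);X=np.array([-.866,0,.5]);Y=np.array([0,-1.,0]);Z=np.array([.5,0,.866])
# rectify the plane at panel z=0.004 (plate top): 2px/mm
g=np.array([[x,y] for x in np.arange(.075,-.125,-.0005) for y in np.arange(-.115,.115,.0005)])
W=o+g[:,:1]*X+g[:,1:]*Y+.005*Z
C=(W-c["W"][:3,3])@c["W"][:3,:3]
uv=cv2.projectPoints(C,np.zeros(3),np.zeros(3),c["K"],c["D"])[0].reshape(400,460,2).astype(np.float32)
im=cv2.remap(c["img"],uv[...,0],uv[...,1],cv2.INTER_CUBIC)
im=cv2.resize(im[...,::-1],None,fx=1.4,fy=1.4);
for mm in range(-120,76,20):
    r=int((75-mm)*2*1.4);cv2.putText(im,str(mm),(0,r+4),0,.4,(0,0,255),1);cv2.line(im,(30,r),(40,r),(0,0,255),1)
cv2.imwrite("pics/rect.png",im)
E
```

```text
14.8667 [0.573  0.1579 0.0969] [-4.2316  0.0197  2.3071]
```

View pics/rect.png

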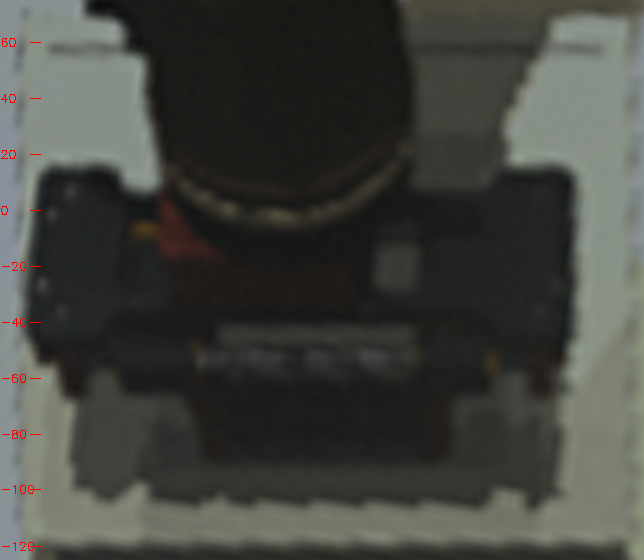

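The rectified view shows the gripper over the plate and straight, but shadow hides the plate's edges. I'll let go, back up and look from closer.

Request:
{"name": "step_arm", "arguments": {"motion": [[[0,0,0],0],[[0,0,0],0],[[0,0,0],0],[[0,0,0],0],[[0,0,0],0]], "force": 10}}

```text
time_s: 15.33
tool_pos: [0.5736, 0.1578, 0.0972]
tool_rot: [1.0, 0.001, -0.0, -0.0]
contact_force: [-3.0, 0.2, 1.2]
opening: 0.0701
gripper_force: 10.0
```

Request:
{"name": "step_arm", "arguments": {"motion": [[[0,0,0],0],[[0,0,0],0],[[0,0,0],0],[[0,0,0],0],[[0,0,0],0]], "claw": 1}}

```text
time_s: 15.75
tool_pos: [0.5738, 0.1577, 0.0973]
tool_rot: [1.0, 0.001, 0.0, 0.0]
contact_force: [0.3, 0.3, 0.5]
opening: 0.0875
gripper_force: 0.0
```

Request:
{"name": "step_arm", "arguments": {"motion": [[[0,0,0.015],0],[[0,0,0.04],0],[[-0.01,0,0.07],0],[[-0.03,0,0.1],0],[[-0.05,0,0.12],0]]}}

```text
time_s: 16.17
tool_pos: [0.5239, 0.1582, 0.2196]
tool_rot: [1.0, 0.001, 0.001, -0.0]
contact_force: [-0.3, 0.1, 1.3]
opening: 0.0875
gripper_force: 0.0
```

Request:
{"name": "step_arm", "arguments": {"motion": [[[-0.03,0,0.02],0],[[-0.06,0,0.04],0],[[-0.09,0,0.06],0],[[-0.1,0,0.07],0],[[-0.1,0,0.07],0]]}}

```text
time_s: 16.58
tool_pos: [0.4225, 0.1586, 0.29]
tool_rot: [1.0, 0.002, 0.002, -0.0]
contact_force: [-0.5, 0.4, -0.0]
opening: 0.0878
gripper_force: 0.0
```

```bash
python3 - <<'E'
from h import *
np.set_printoptions(precision=4,suppress=True)
o=np.array([.4946,.1597,.1]);R=np.array([[-.866,0,.5],[0,-1,0],[.5,0,.866]])
for n in("wrist","scene","top"):
    c=cam(n);save(c,n+"_rel.png");q=(cloud(c)-o)@R.T
    px,py,pz=q[...,0],q[...,1],q[...,2]
    b=q[(pz>.038)&(pz<.055)&(abs(py)<.06)&(px<-.03)&(px>-.11)]
    if len(b)>10: print(n,"block top",cv2.minAreaRect(b[:,:2].astype(np.float32)),np.median(b[:,2]),"pz slope",np.linalg.lstsq(np.c_[b[:,:2],np.ones(len(b))],b[:,2],rcond=None)[0])
    b=q[(pz>.002)&(pz<.010)&(abs(py)<.075)&(px<.05)&(px>-.1)]
    print(n,len(b),"plate slope",np.linalg.lstsq(np.c_[b[:,:2],np.ones(len(b))],b[:,2],rcond=None)[0],np.percentile(b,[1,99],axis=0))
    for l in("keyhole_end","keyhole_big","block"):
        for d in models.place_of(n,l)[:2]:
            print(l,round(d["conf"],2),np.round(d["point"]),(at_depth(c,d["point"])[0]-o)@R.T)
E
```

```text
wrist block top ((-0.07159116864204407, 0.0024230927228927612), (0.07008575648069382, 0.02477961592376232), 89.95686340332031) 0.04455191625089402 pz slope [-0.007  -0.0008  0.0432]
wrist 12784 plate slope [ 0.0228 -0.0023  0.0069] [[-0.0892 -0.0586  0.0039]
 [ 0.0272  0.0633  0.0088]]
keyhole_end 0.7 [270. 111.] [ 0.0029 -0.0005  0.012 ]
keyhole_end 0.39 [270. 118.] [0.0066 0.0003 0.0069]
keyhole_big 0.92 [272.  92.] [-0.024   0.0018  0.0003]
block 0.79 [270.  22.] [-0.0606 -0.0003  0.0453]
block 0.18 [270.  82.] [-0.0307  0.0001  0.0049]
scene block top ((-0.07433902472257614, 0.0026694349944591522), (0.030044766142964363, 0.07006356120109558), 0.29633820056915283) 0.04451418216001421 pz slope [ 0.0523 -0.0088  0.0487]
scene 1525 plate slope [ 0.0066 -0.0001  0.0058] [[-0.0954 -0.0705  0.0021]
 [ 0.0464  0.0716  0.0098]]
keyhole_end 0.97 [361. 200.] [-0.0074  0.0025  0.0129]
keyhole_end 0.62 [147. 129.] [ 0.1397  0.7247 -0.1906]
keyhole_big 0.84 [360. 202.] [-0.0126  0.0038  0.0036]
keyhole_big 0.8 [148. 137.] [ 0.1073  0.6926 -0.1326]
block 0.7 [140. 140.] [ 0.0895  0.7144 -0.1196]
block 0.69 [360. 224.] [-0.0744 -0.0047  0.0146]
top block top ((-0.07562728971242905, -0.00037731602787971497), (0.03410525247454643, 0.06999063491821289), 1.13486647605896) 0.045011808805129644 pz slope [-0.0318  0.0065  0.0421]
top 967 plate slope [ 0.0128 -0.0046  0.0067] [[-0.0945 -0.0672  0.0021]
 [ 0.0443  0.0706  0.0098]]
keyhole_end 0.75 [457. 312.] [ 0.1426  0.7163 -0.1967]
keyhole_end 0.68 [115. 204.] [-0.12   -0.2061  0.0482]
keyhole_big 0.93 [190. 238.] [-0.0204 -0.0021  0.0005]
keyhole_big 0.73 [450. 306.] [ 0.1294  0.6995 -0.1876]
block 0.95 [193. 212.] [-0.0722  0.0098  0.0479]
block 0.7 [457. 281.] [ 0.093   0.7115 -0.1198]
```

View pics/wrist_rel.png

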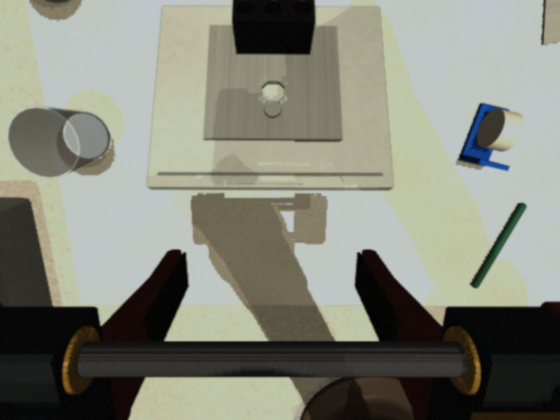

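The wrist picture shows the holder hanging straight, with the stud's head at (272,107) in the slot below the open large end at (272,92). The block's centre measures -74 mm along the slope, which is home. The plate lies within 0.02 rad of flat, and its underside is about 3 mm off the face.

```bash
python3 -c "
from rig import sign_off
print(sign_off())"
```

```text
the job is handed in; nothing more can be done
None
```

The holder is hung straight on the stud and locked fully home, let go, and the job was handed in at about 17 s of the 61 s allowed; no verdict was returned.

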